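# Righting the canisters and taking their picture

## Task

Take a picture of the toppled aluminium canisters: first stand every one that is there upright, orange lid up, well on the cork mat. Then work the camera's buttons one at a time, pressing each fully: white to wake it, yellow to focus, red for the shutter while all the canisters stand on the mat, and white again to put it to sleep. Leave the canisters standing there, and do not disturb the vase or the loupe.

Things in the scene. Friction and masses are not known exactly. Their poses are not given: they have to be found in the camera images.
- mat: Flat cork mat fixed on the black shelf top, 120 mm (its x) by 380 mm (its y), 4 mm thick; origin at the centre of its underside, on the shelf top; roughly +x points away from the robot. It does not move.
- canister0: Aluminium canister, orange lid, 46 x 46 x 100 mm, about 0.2 kg, rigid; some are absent (None from the start). Origin at its middle; its +x axis runs from the bare foot (50 mm from the origin) to the lid top (50 mm the other way; the last 20 mm are the lid, 42 mm square). Starts lying on a flat side, origin 23 mm up, lid more or less away from the robot; four like sides. Upright: +x up.
- lid0 (a point): Centre of the top face of canister0's orange lid (104 mm above the shelf when it stands upright on the mat).
- canister1: Aluminium canister, orange lid, 46 x 46 x 100 mm, about 0.2 kg, rigid; some are absent (None from the start). Origin at its middle; its +x axis runs from the bare foot (50 mm from the origin) to the lid top (50 mm the other way; the last 20 mm are the lid, 42 mm square). Starts lying on a flat side, origin 23 mm up, lid more or less away from the robot; four like sides. Upright: +x up.
- lid1 (a point): Centre of the top face of canister1's orange lid (104 mm above the shelf when it stands upright on the mat).
- canister2: Aluminium canister, orange lid, 46 x 46 x 100 mm, about 0.2 kg, rigid; some are absent (None from the start). Origin at its middle; its +x axis runs from the bare foot (50 mm from the origin) to the lid top (50 mm the other way; the last 20 mm are the lid, 42 mm square). Starts lying on a flat side, origin 23 mm up, lid more or less away from the robot; four like sides. Upright: +x up.
- lid2 (a point): Centre of the top face of canister2's orange lid (104 mm above the shelf when it stands upright on the mat).
- canister3: Aluminium canister, orange lid, 46 x 46 x 100 mm, about 0.2 kg, rigid; some are absent (None from the start). Origin at its middle; its +x axis runs from the bare foot (50 mm from the origin) to the lid top (50 mm the other way; the last 20 mm are the lid, 42 mm square). Starts lying on a flat side, origin 23 mm up, lid more or less away from the robot; four like sides. Upright: +x up.
- lid3 (a point): Centre of the top face of canister3's orange lid (104 mm above the shelf when it stands upright on the mat).
- camera: Chrome film camera, 170 mm wide (its y), 66 mm deep (its x), 82 mm high, held fast to the shelf; lens of 68 mm diameter sticks out 40 mm along its -x, towards the mat. Origin at the centre of its underside. Three round buttons stand in a row along its top, 54 mm apart, in an order that varies.
- wake (a joint): White wake/sleep button on the camera top, 24 mm across: 0 when up, grows to 0.006 m when fully down (it counts as pressed from 0.004 m). A spring brings it back; fully down takes 5 N.
- wake_top (a point): Centre of the top face of the white button; it is pressed straight down from above and moves with the button.
- focus (a joint): Yellow focus button on the camera top, 24 mm across: 0 when up, grows to 0.006 m when fully down (it counts as pressed from 0.004 m). A spring brings it back; fully down takes 5 N.
- focus_top (a point): Centre of the top face of the yellow button; it is pressed straight down from above and moves with the button.
- shutter (a joint): Red shutter button on the camera top, 24 mm across: 0 when up, grows to 0.006 m when fully down (it counts as pressed from 0.004 m). A spring brings it back; fully down takes 5 N.
- shutter_top (a point): Centre of the top face of the red button; it is pressed straight down from above and moves with the button.
- vase: Bystander: blue ceramic vase, 84 mm across, 125 mm high, loose; origin at the centre of its underside, z up. Leave it alone.
- loupe: Bystander: round black plastic loupe, 62 mm across, 46 mm high, loose; origin at the centre of its underside, z up. Leave it alone.
- traybox: Bystander: wooden box with a sliding tray, 130 mm deep (x), 200 mm wide (y), 85 mm high, fixed at the left of the shelf; tray knob on its robot side sticks out about 40 mm. Origin at the centre of its underside.
Things that resemble listed ones, but are neither listed nor needed, are in the scene too. Leave any purple look-alike of the canister1 alone.

How it is judged:
By the outcome, as a careful person would: the job done as asked, in the order asked, and still so for the second after the job is handed in, with the robot touching nothing.
Of canister0, canister1, canister2, canister3 only 3 to 4 are there at a start; the rules pass over those that are not, and their reading is None.
At some moment in a run one of canister0, canister1, canister2, canister3 may be knocked a few centimetres aside while the robot is not near it.
Once in a run the grip may slacken for a moment while it holds something.
It also fails if it takes over 210 s, if anything falls off the work surface, if the arm or the gripper's body presses on something with over 40 N, if the wrist force passes 120 N, or if a joint passes its speed limit or range.

## Robot

A 6-joint arm with a two-finger parallel gripper is mounted at the origin on the work surface. World frame = base frame: x ahead of the robot, y to its left, z up, the work surface at z = 0. Lengths are in mm, angles in rad, forces in N, time in s.
With the tool pointing down it reaches from about 275 to 825 mm from the base axis. Payload 5.2 kg.
Tool frame: the origin (TCP) lies at the very end of the fingers, on their centre line; the grasp point (between the pads) lies 19 mm behind it; z points along the fingers, y is the direction in which the jaws open and shut (so a half turn about z gives the same grasp; the last joint's range is limited). The gripper opens to 93 mm and grips with 3 to 60 N. Pads are 15 mm wide; open, the fingers measure 128 mm over their backs; the gripper's body (75 mm by 188 mm) begins 65 mm behind the grasp point.
Start: joints at [-1.445, 0.259, 1.535, -0, 1.348, -0.203], TCP at [177.62, -520.534, 218.653] pointing down, gripper open.
Joint ranges: [-3.14, 3.14], [-0.91, 2.08], [0.19, 2.58], [-1.22, 4.36], [0.22, 2.71], [-3.12, 3.12]. Speed limits (rad/s): [2.57, 2.57, 3.14, 3.14, 3.14, 3.14].

## Interface

Orientations are given as [roll, pitch, yaw] about the fixed x, y, z axes, in that order (R = Rz(yaw) Ry(pitch) Rx(roll)).
In Python, from bench import robot gives the robot as it stands. The module is installed in compiled form; this text tells all that it offers. Calls block until the motion is done:
- robot.move_ptp(position, orientation): joint-space move of the TCP to a pose.
- robot.move_linear(position, ori=None, speed=150, f_stop=None): straight line of the TCP; ori=None keeps the orientation; speed is the mean speed in mm/s. With f_stop (N) it stops when the force on the tool has changed by that much, and returns True; else False.
- robot.move_j(angles): joint-space move.
- robot.move_gripper(opening): opening from 0.0 (shut) to 1.0 (fully open); the grip force is fixed at half the most; returns when the fingers have stopped.
- robot.sleep(seconds).
- robot.inverse_kinematics(position, orientation): joint angles nearest the present ones, or None.
- robot.get_image(name): name is "scene" or "top"; returns a dict with "img" (400x640x3 uint8, blue, green, red), "fovy" (degrees; the focal length in pixels is half the picture's height over the tangent of half this angle, whatever the lens; pixels are square), "cx", "cy" (the principal point, pixels), "eye" and "orientation" of the camera in the world. Camera axes: x right, y down, z forward; pixel columns grow to the right and rows downward; lengths in mm; the calibration is good to about 2 mm. A picture is of the moment at which its call begins. There is no depth.
A pose or a line that the arm cannot do raises robot.MotionError and nothing moves.
- robot.hand_in(): hands the job in, once; it reports no verdict.
Readings, each from a call of its own:
- robot.current_t(): time.
- robot.current_qpos(): joint angles.
- robot.current_joint_vel(): joint speeds.
- robot.current_joint_efforts(): joint torques, N m.
- robot.current_tcp_pos(): TCP position.
- robot.current_eef_rot(): TCP orientation.
- robot.current_contact_force(): force on the tool from outside, world axes, zero at the start.
- robot.current_ft_torque(): the same for the moment, N m.
- robot.current_gripper_width(): opening from 0.0 (shut) to 1.0 (fully open).
Only numpy, scipy, OpenCV 4.12 (cv2) and the standard library are available. Lean on these libraries where they do the work, as an engineer would, in place of code of your own. Each camera call takes 0.05 s, during which the arm holds its last target.

## Working session

There is one attempt and no reset: what is moved stays moved. The work goes in short steps, each a Python script; the robot and the scene stay as the last script left them, time stands still between calls to the robot, and variables do not carry over. Pictures are saved under pics/ and viewed, and the job is handed in when it is done.

```bash
mkdir -p pics
python3 - <<'E'
from bench import robot
import cv2
for n in("scene","top"):
    d=robot.get_image(n); cv2.imwrite(f"pics/{n}0.png",d["img"])
    print(n,{k:d[k] for k in d if k!="img"})
print(robot.current_t())
E
```

```text
scene {'fovy': 55.28922249867546, 'cx': 313.97846970108196, 'cy': 205.59428710495158, 'eye': array([1009.04358063,  -77.85458639,  909.17459079]), 'orientation': array([-2.59682577, -0.01393357,  1.25703143])}
top {'fovy': 50.836436722135886, 'cx': 320.4421972829439, 'cy': 198.36036511081824, 'eye': array([ 458.29080339,   60.28059064, 1170.28401045]), 'orientation': array([-3.06649726,  0.01077561, -1.59261631])}
0.1
```

View pics/scene0.png

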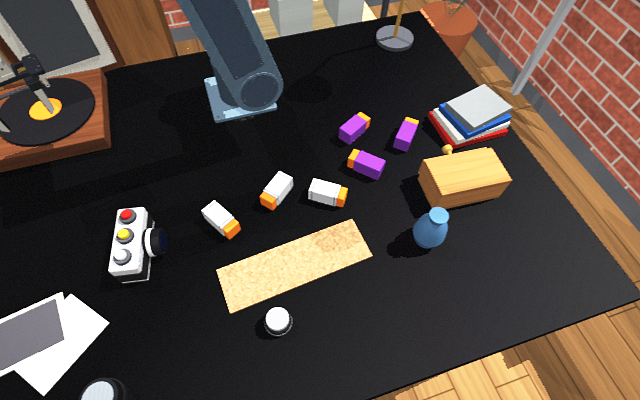

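View pics/top0.png

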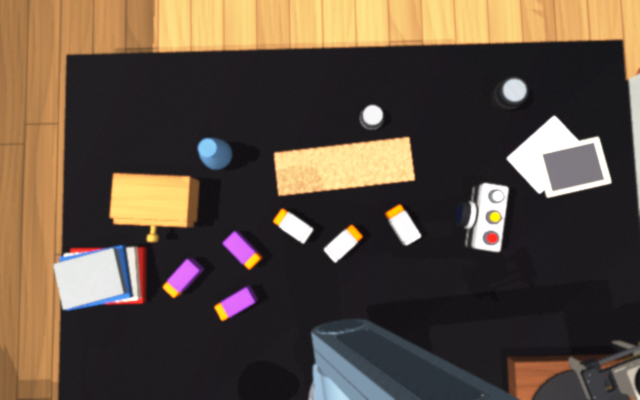

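```bash
cat > h.py <<'E'
from bench import robot
import cv2, numpy as np
from scipy.spatial.transform import Rotation as R
def ray(d,px):
    f=200/np.tan(np.radians(d["fovy"])/2)
    px=np.atleast_2d(np.asarray(px,float))
    v=np.c_[(px[:,0]-d["cx"])/f,(px[:,1]-d["cy"])/f,np.ones(len(px))]
    return d["eye"],R.from_euler("xyz",d["orientation"]).apply(v)
def onz(d,px,z):
    e,v=ray(d,px); return (e+v*((z-e[2])/v[:,2])[:,None])[:,:2]
def proj(d,p):
    f=200/np.tan(np.radians(d["fovy"])/2)
    c=R.from_euler("xyz",d["orientation"]).inv().apply(np.atleast_2d(p)-d["eye"])
    return np.c_[c[:,0]/c[:,2]*f+d["cx"],c[:,1]/c[:,2]*f+d["cy"]]
def cnts(m,amin=30):
    c,_=cv2.findContours(m.astype(np.uint8)*255,cv2.RETR_EXTERNAL,cv2.CHAIN_APPROX_NONE)
    return [k for k in c if cv2.contourArea(k)>amin]
def cen(k):
    m=cv2.moments(k); return np.array([m["m10"],m["m01"]])/m["m00"]
def hsv(d): return cv2.split(cv2.cvtColor(d["img"],cv2.COLOR_BGR2HSV))
def orange(d):
    h,s,v=hsv(d); return (h>=8)&(h<=22)&(s>200)&(v>150)
def white(d):
    h,s,v=hsv(d); return (s<70)&(v>110)
def snap(n,name):
    d=robot.get_image(n); cv2.imwrite(f"pics/{name}.png",d["img"]); return d
E
python3 - <<'E'
from h import *
for n in("top","scene"):
    d=robot.get_image(n); h,s,v=hsv(d)
    print(n)
    for nm,m in(("orange",orange(d)),("white",white(d)),("purple",(h>130)&(h<155)&(s>120)&(v>80)),("mat",(h>10)&(h<28)&(s>60)&(s<200)&(v>120)),("blue",(h>95)&(h<115)&(s>100)&(v>90)),("red",((h<5)|(h>175))&(s>180)&(v>120)),("yellow",(h>22)&(h<33)&(s>180)&(v>120))):
        for k in cnts(m):
            c=cen(k)
            z={"red":90,"yellow":90,"mat":4,"white":46,"orange":42}.get(nm,46)
            rr=cv2.minAreaRect(k)
            print(nm,c.round(1),cv2.contourArea(k),np.round(rr[1],0),"xy@",z,onz(d,c,z).round(0)[0]) if cv2.contourArea(k)<8500 else 0
E
```

```text
top
orange [254.4 262. ] 31.5 [ 7. 17.] xy@ 42 [378. 250.]
orange [355.4 231.1] 45.0 [17.  6.] xy@ 42 [454. -21.]
orange [393.  210.1] 36.5 [ 7. 18.] xy@ 42 [ 507. -123.]
white [627.5 378.1] 589.5 [39. 26.] xy@ 46 [  61. -710.]
white [576.2 367.6] 102.0 [42. 11.] xy@ 46 [  90. -581.]
white [339.8 377.3] 2720.0 [66. 86.] xy@ 46 [76. 30.]
white [ 87.7 278.2] 2925.5 [55. 64.] xy@ 46 [345. 693.]
white [132.5 272.6] 465.5 [23. 58.] xy@ 46 [357. 574.]
white [339.8 245.6] 562.5 [19. 31.] xy@ 46 [416.  22.]
white [295.7 227.5] 553.0 [31. 19.] xy@ 46 [467. 138.]
white [404.8 228. ] 601.5 [32. 21.] xy@ 46 [ 459. -152.]
white [488.4 216.8] 2061.0 [38. 67.] xy@ 46 [ 484. -375.]
white [560.  160.5] 5186.5 [89. 84.] xy@ 46 [ 630. -574.]
white [372.1 114.7] 317.5 [20. 20.] xy@ 46 [768. -75.]
white [514.2  89.7] 431.5 [23. 24.] xy@ 46 [ 827. -463.]
white [635.4 122.4] 756.5 [139.  11.] xy@ 46 [ 729. -782.]
purple [238.5 301.1] 597.0 [20. 33.] xy@ 46 [276. 292.]
purple [184.3 274.3] 626.5 [21. 33.] xy@ 46 [349. 436.]
purple [238.  246.6] 571.5 [31. 20.] xy@ 46 [419. 293.]
mat [521.7 393.5] 55.0 [21. 
[... 3151 characters left out ...]
t [562. 166.] 7760.0 [304.  36.] xy@ 4 [583. 854.]
mat [266.   24.5] 397.5 [32. 17.] xy@ 4 [-346.  180.]
mat [375.7  10.3] 101.0 [17. 14.] xy@ 4 [-310.  625.]
mat [450.4   7.2] 58.5 [14. 16.] xy@ 4 [-242.  927.]
mat [405.7   8.7] 504.0 [32. 59.] xy@ 4 [-285.  746.]
mat [320.7  16.2] 407.5 [29. 22.] xy@ 4 [-336.  400.]
mat [137.9  33.5] 2409.5 [76. 52.] xy@ 4 [-431. -296.]
blue [431.7 227.4] 1041.0 [34. 42.] xy@ 46 [668. 363.]
blue [471.2 122.8] 493.0 [72. 32.] xy@ 46 [378. 647.]
red [125.9 214.1] 64.0 [ 8. 10.] xy@ 90 [ 425. -362.]
red [494.8 134.2] 106.5 [ 6. 38.] xy@ 90 [469. 652.]
red [443.5 131.9] 85.5 [43.  5.] xy@ 90 [417. 516.]
yellow [ 40.7 110.8] 227.5 [29. 17.] xy@ 90 [  -6. -573.]
```

```bash
cat >> h.py <<'E'
def bigc(img,s=4): pass
def cans(d,z=40):
    """lying/standing aluminium cans: white blob with touching orange blob"""
    h,s,v=hsv(d); o=(h>=6)&(h<=33)&(s>150)&(v>70); w=(s<80)&(v>95)
    out=[]
    oc=cnts(o,15)
    for k in cnts(w,250):
        if cv2.contourArea(k)>1100: continue
        best=None
        for q in oc:
            if cv2.contourArea(q)>450: continue
            D=np.min(np.linalg.norm(k.reshape(-1,1,2)-q.reshape(1,-1,2),axis=2))
            if D<4: best=q
        if best is None: continue
        al=cv2.convexHull(np.r_[k,best]); 
        rc=cv2.minAreaRect(al); c=np.array(rc[0]); co=onz(d,cv2.boxPoints(rc),z)
        a=onz(d,[cen(best)],z)[0]-onz(d,[cen(k)],z)[0]
        # axis along long side
        e1=co[1]-co[0]; e2=co[2]-co[1]; L=e1 if np.hypot(*e1)>np.hypot(*e2) else e2
        if L@a<0:L=-L
        out.append(dict(px=c.round(1),xy=onz(d,[c],z)[0],cxy=onz(d,[cen(al)],z)[0],yaw=np.arctan2(L[1],L[0]),yaw2=np.arctan2(a[1],a[0]),dim=sorted([np.hypot(*e1),np.hypot(*e2)])))
    return sorted(out,key=lambda o:-o["xy"][1])
def pr(l):
    for o in l: print(o["px"],o["xy"].round(1),o["cxy"].round(1),"yaw",round(o["yaw"],3),round(o["yaw2"],3),np.round(o["dim"]))
E
python3 - <<'E'
from h import *
for n in("top","scene"):
    d=robot.get_image(n); print(n); pr(cans(d,40 if n=="top" else 30))
    h,s,v=hsv(d)
    m=(h>10)&(h<28)&(s>60)&(s<200)&(v>120)
    k=max(cnts(m),key=lambda k:cv2.contourArea(k) if abs(cv2.contourArea(k)-6200)<400 and np.hypot(*(onz(d,[cen(k)],4)[0]-[638,0]))<60 else 0)
    print(onz(d,cv2.boxPoints(cv2.minAreaRect(k)),4).round(1).tolist(), onz(d,[cen(k)],4))
    for col,m in(("red",((h<6)|(h>174))&(s>150)),("yel",(h>=22)&(h<34)&(s>120)&(v>80))):
        for k in cnts(m):
            c=cen(k); xy=onz(d,[c],90)[0]
            if np.hypot(*(xy-[480,-370]))<80: print(col,c,xy,cv2.minAreaRect(k)[1])
    I=cv2.resize(d["img"][150:300,200:540] if n=="top" else d["img"][150:300,80:380],None,fx=2.3,fy=2.3,interpolation=cv2.INTER_CUBIC)
    cv2.imwrite(f"pics/crop_{n}.png",I)
E
```

```text
top
[292.2 225.2] [473.2 147.8] [473.  147.4] yaw 0.963 0.95 [ 52. 108.]
[343.  242.7] [423.6  13. ] [423.3  13.3] yaw -0.854 -0.849 [ 53. 108.]
[402.4 224.4] [ 468.8 -147. ] [ 468.5 -147.2] yaw 0.524 0.533 [ 57. 109.]
[[680.3, 202.3], [716.0, -183.2], [591.0, -192.7], [555.5, 189.7]] [[635.27809474   4.01554014]]
red [491.7578125 237.6953125] [ 429.56562412 -363.60989574] (9.192388534545898, 9.192387580871582)
yel [494.67901235 216.53580247] [ 483.1842975  -373.84940811] (9.0, 9.0)
scene
[403.1  27.4] [-140.6  661.5] [-136.2  639.5] yaw 2.426 2.732 [130. 297.]
[327.1 192.4] [476.7 145.9] [476.6 146.3] yaw 0.954 0.948 [ 74. 109.]
[275.9 189.9] [426.5  13.7] [427.3  13.4] yaw -0.818 -0.855 [ 68. 125.]
[221. 219.] [ 471.8 -147.4] [ 472.6 -147.3] yaw 0.463 0.519 [ 58. 129.]
[[595.3, -197.8], [548.7, 204.0], [681.7, 200.0], [714.6, -178.3]] [[640.73638733  -4.25899726]]
red [125.94852941 213.8995098 ] [ 424.21443115 -361.75512383] (8.485280990600586, 9.899494171142578)
yel [123.14814815 233.55337691] [ 477.7633675  -371.70244825] (9.0, 10.0)
```

```bash
python3 -c "
import cv2,numpy as np
a=cv2.imread('pics/crop_top.png')[:, :780];b=cv2.imread('pics/crop_scene.png')
w=780;c=np.zeros((600,w,3),np.uint8);c[:300,:a.shape[1]]=a[:300];c[300:600,:b.shape[1]]=b[:300];cv2.imwrite('pics/crop1.png',c)"
```

```text
(no output)
```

View pics/crop1.png

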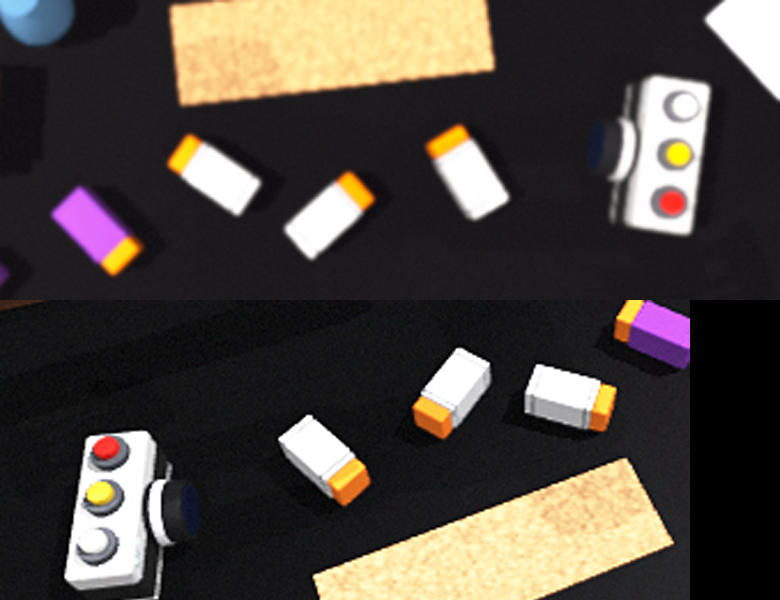

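```bash
cat >> h.py <<'E'
MC=np.array([638,0.]); MY=0.093
Z=np.array([0,0,1.])
def ori(zt,y):
    zt=zt/np.linalg.norm(zt); y=y-zt*(y@zt); y/=np.linalg.norm(y); x=np.cross(y,zt)
    return R.from_matrix(np.c_[x,y,zt]).as_euler("xyz")
def hd(psi): return np.array([np.cos(psi),np.sin(psi),0.])
def pickpose(xy,psi,t,off=8,zg=27,s=1):
    a=hd(psi); n=np.cross(Z,a); zt=-np.cos(t)*Z-np.sin(t)*a
    g=np.array([*xy,zg])+off*a
    return g+19*zt, ori(zt,s*n), zt
def placepose(xy,psi,t,off=8,z0=4,zg=27,s=1):
    # can upright at xy, foot at z0; grasp pt was off toward lid and (zg-23) above can axis
    a=hd(psi); n=np.cross(Z,a); zt=np.cos(t)*a-np.sin(t)*Z
    g=np.array([*xy,z0+50+off])-(zg-23)*a
    return g+19*zt, ori(zt,s*n), zt
def slot(i): # offset along mat y
    return MC+i*np.array([-np.sin(MY),np.cos(MY)])
E
python3 - <<'E'
from h import *
C=[((474,147),.955,115),((425,13),-.85,0),((470,-147),.525,-115)]
for t in(0.,.2,.35,.5,.65,.8):
  for (xy,psi,sl) in C:
    r=[]
    for s in(1,-1):
        p,o,zt=pickpose(xy,psi,t,s=s); q=robot.inverse_kinematics(p,o); q2=robot.inverse_kinematics(p-80*zt,o)
        for hp in (MY,0.,np.arctan2(sl,620)):
            P,O,_=placepose(slot(sl),hp,t,s=s); k=robot.inverse_kinematics(P,O); k2=robot.inverse_kinematics(P+[0,0,80],O)
            r.append("".join("." if v is None else "Y" for v in(q,q2,k,k2)))
    print(t,sl,r)
E
```

```text
0.0 115 ['YYYY', 'YYYY', 'YYYY', 'YYYY', 'YYYY', 'YYYY']
0.0 0 ['YYYY', 'YYYY', 'YYYY', 'YYYY', 'YYYY', 'YYYY']
0.0 -115 ['YYYY', 'YYYY', 'YYYY', 'YYYY', 'YYYY', 'YYYY']
0.2 115 ['YYYY', 'YYYY', 'YYYY', 'YYYY', 'YYYY', 'YYYY']
0.2 0 ['YYYY', 'YYYY', 'YYYY', 'YYYY', 'YYYY', 'YYYY']
0.2 -115 ['YYYY', 'YYYY', 'YYYY', 'YYYY', 'YYYY', 'YYYY']
0.35 115 ['YYYY', 'YYYY', 'YYYY', 'YYYY', 'YYYY', 'YYYY']
0.35 0 ['YYYY', 'YYYY', 'YYYY', 'YYYY', 'YYYY', 'YYYY']
0.35 -115 ['YYYY', 'YYYY', 'YYYY', 'YYYY', 'YYYY', 'YYYY']
0.5 115 ['YYYY', 'YYYY', 'YYYY', 'YYYY', 'YYYY', 'YYYY']
0.5 0 ['YYYY', 'YYYY', 'YYYY', 'YYYY', 'YYYY', 'YYYY']
0.5 -115 ['YYYY', 'YYYY', 'YYYY', 'YYYY', 'YYYY', 'YYYY']
0.65 115 ['YYYY', 'YYYY', 'YYYY', 'YYYY', 'YYYY', 'YYYY']
0.65 0 ['YYYY', 'YYYY', 'YYYY', 'YYYY', 'YYYY', 'YYYY']
0.65 -115 ['YYYY', 'YYYY', 'YYYY', 'YYYY', 'YYYY', 'YYYY']
0.8 115 ['YYY.', 'YYY.', 'YYY.', 'YYY.', 'YYY.', 'YYY.']
0.8 0 ['YYYY', 'YYY.', 'YYY.', 'YYYY', 'YYY.', 'YYY.']
0.8 -115 ['YYYY', 'YYYY', 'YYY.', 'YYYY', 'YYYY', 'YYY.']<stdin>:9: UserWarning: Gimbal lock detected. Setting third angle to zero since it is not possible to uniquely determine all angles.
```

```bash
cat >> h.py <<'E'
import warnings; warnings.filterwarnings("ignore")
def locate():
    """fresh list of lying cans, averaged over both views when they agree"""
    d=robot.get_image("top"); e=robot.get_image("scene")
    a=cans(d,40); b=cans(e,30); out=[]
    for o in a:
        m=[p for p in b if np.hypot(*(p["xy"]-o["xy"]))<15]
        out.append((np.mean([o["xy"]]+[p["xy"] for p in m],axis=0),o["yaw2"],len(m),o["dim"]))
    return out,d,e
def plan(xy,psi,sl,t=.5,up=120):
    best=None; q0=robot.current_qpos()
    for s in(1,-1):
        P,O,_=placepose(sl,MY,t,s=s); p,o,zt=pickpose(xy,psi,t,s=s)
        qs=[robot.inverse_kinematics(x,y) for x,y in((p-90*zt,o),(p,o),(P+[0,0,up],O),(P,O))]
        if any(q is None for q in qs): continue
        qs=np.array(qs); c=abs(qs[0]-q0).max()+abs(qs[2]-qs[1]).max()
        if best is None or c<best[0]: best=(c,s,qs)
    return best
E
python3 - <<'E'
from h import *
l,d,e=locate()
for x in l: print(x)
xy,psi,_,_=l[0]
for up in (110,130,150):
  for (x,psi,_,_),sl in zip(l,(120,0,-120)):
    b=plan(x,psi,slot(sl),up=up); print(up,sl,None if b is None else (b[1],b[2].round(2).tolist()))
E
```

```text
(array([474.97755605, 146.83244753]), np.float64(0.9478058069300364), 1, [np.float64(52.49664594488744), np.float64(107.70517471753638)])
(array([425.07733964,  13.32696867]), np.float64(-0.8474716562117698), 1, [np.float64(52.99093231309401), np.float64(107.73781228078508)])
(array([ 470.77258439, -146.96100163]), np.float64(0.533059239941561), 1, [np.float64(56.5942192625618), np.float64(108.64173929297925)])
110 120 (-1, [[0.33, 0.64, 1.39, -0.28, 1.54, 1.02], [0.29, 0.68, 1.55, -0.31, 1.34, 1.05], [-0.06, 0.28, 2.33, 2.87, 0.54, -1.42], [-0.06, 0.61, 2.38, 2.97, 0.92, -1.54]])
110 0 (1, [[-0.45, 0.49, 1.65, 0.19, 1.47, -1.23], [-0.42, 0.56, 1.8, 0.21, 1.26, -1.25], [-0.43, 0.28, 2.33, 2.32, 0.64, 2.01], [-0.43, 0.61, 2.38, 2.57, 0.94, 1.66]])
110 -120 (-1, [[-0.22, 0.6, 1.46, -0.34, 1.47, 0.91], [-0.27, 0.65, 1.61, -0.37, 1.27, 0.95], [-0.71, 0.33, 2.23, 1.94, 0.75, -0.95], [-0.71, 0.62, 2.28, 2.21, 0.91, -1.35]])
130 120 (-1, [[0.33, 0.64, 1.39, -0.28, 1.54, 1.02], [0.29, 0.68, 1.55, -0.31, 1.34, 1.05], [-0.06, 0.22, 2.31, 2.84, 0.48, -1.38], [-0.06, 0.61, 2.38, 2.97, 0.92, -1.5
[... 162 characters left out ...]
4, 1.66]])
130 -120 (-1, [[-0.22, 0.6, 1.46, -0.34, 1.47, 0.91], [-0.27, 0.65, 1.61, -0.37, 1.27, 0.95], [-0.71, 0.28, 2.22, 1.87, 0.72, -0.86], [-0.71, 0.62, 2.28, 2.21, 0.91, -1.35]])
150 120 (-1, [[0.33, 0.64, 1.39, -0.28, 1.54, 1.02], [0.29, 0.68, 1.55, -0.31, 1.34, 1.05], [-0.06, 0.17, 2.29, 2.79, 0.41, -1.32], [-0.06, 0.61, 2.38, 2.97, 0.92, -1.54]])
150 0 (1, [[-0.45, 0.49, 1.65, 0.19, 1.47, -1.23], [-0.42, 0.56, 1.8, 0.21, 1.26, -1.25], [-0.43, 0.17, 2.29, 2.16, 0.55, 2.21], [-0.43, 0.61, 2.38, 2.57, 0.94, 1.66]])
150 -120 (-1, [[-0.22, 0.6, 1.46, -0.34, 1.47, 0.91], [-0.27, 0.65, 1.61, -0.37, 1.27, 0.95], [-0.71, 0.23, 2.2, 1.8, 0.71, -0.77], [-0.71, 0.62, 2.28, 2.21, 0.91, -1.35]])
```

```bash
cat >> h.py <<'E'
def F(): return np.linalg.norm(robot.current_contact_force())
def pick(xy,psi,sl,t=.5,up=150):
    c,s,qs=plan(xy,psi,sl,t,up)
    robot.move_gripper(.88)
    p,o,zt=pickpose(xy,psi,t,s=s)
    robot.move_j(list(qs[0]))
    robot.move_linear(p-30*zt,o,speed=200)
    if robot.move_linear(p,o,speed=80,f_stop=12): print("touch at",robot.current_tcp_pos(),p)
    robot.move_gripper(0.0)
    print("w",robot.current_gripper_width(),"F",robot.current_contact_force())
    robot.move_linear(p+[0,0,60],o,speed=120)
    robot.move_linear(p+[0,0,150],o,speed=200)
    print("w lift",robot.current_gripper_width(),"F",robot.current_contact_force(),robot.current_t())
    return s
def toplace(s,sl,t=.5,up=150):
    P,O,_=placepose(sl,MY,t,s=s)
    robot.move_ptp(P+[0,0,up],O)
    print("w above",robot.current_gripper_width(),robot.current_contact_force(),robot.current_t())
def place(s,sl,t=.5):
    P,O,zt=placepose(sl,MY,t,s=s)
    robot.move_linear(P+[0,0,15],O,speed=200)
    st=robot.move_linear(P+[0,0,-8],O,speed=25,f_stop=5)
    print("stop",st,robot.current_tcp_pos()-P,"w",robot.current_gripper_width())
    return P,O,zt
def release(P,O,zt):
    c=robot.current_tcp_pos()
    robot.move_gripper(.8)
    robot.move_linear(c-30*zt,O,speed=60)
    robot.move_linear(c-110*zt,O,speed=200)
    robot.move_linear(c-110*zt+[0,0,90],O,speed=250)
    print("released t",robot.current_t())
E
python3 - <<'E'
from h import *
l,d,e=locate(); xy,psi,_,_=l[0]
s=pick(xy,psi,slot(120)); print(s,xy)
snap("scene","s1"); snap("top","t1")
E
python3 -c "
import cv2,numpy as np
a=cv2.imread('pics/s1.png');b=cv2.imread('pics/t1.png')
cv2.imwrite('pics/c2.png',np.hstack([a[60:340,60:460],b[60:340,180:580]]))"
```

```text
w 0.4935687021457665 F [0.10155825 1.16904468 0.72285818]
w lift 0.4951535586946843 F [-0.63206111  0.01522324 -2.13041361] 6.625
-1 [474.96148078 146.8521779 ]
```

View pics/c2.png

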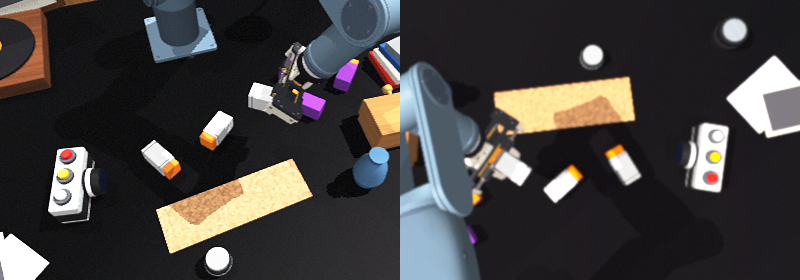

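```bash
python3 - <<'E'
from h import *
toplace(-1,slot(120))
snap("scene","s2"); snap("top","t2")
E
python3 -c "
import cv2,numpy as np
a=cv2.imread('pics/s2.png');b=cv2.imread('pics/t2.png')
cv2.imwrite('pics/c3.png',np.hstack([a[60:340,60:460],b[60:340,180:580]]))"
```

```text
w above 0.4934991497837264 [ 0.34470449 -0.15254678 -1.78760036] 9.3333
```

View pics/c3.png

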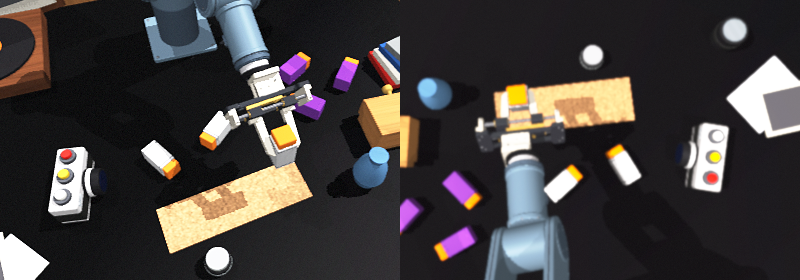

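```bash
python3 - <<'E'
from h import *
a=place(-1,slot(120)); release(*a)
snap("scene","s3"); d=snap("top","t3")
for x in locate()[0]: print(x)
E
python3 -c "
import cv2,numpy as np
a=cv2.imread('pics/s3.png');b=cv2.imread('pics/t3.png')
cv2.imwrite('pics/c4.png',np.hstack([a[60:340,60:460],b[60:340,180:580]]))"
```

```text
stop True [ 0.19399738  0.13892707 -0.47915481] w 0.49444827158136184Traceback (most recent call last):
  File "<stdin>", line 2, in <module>
  File "h.py", line 114, in release
    robot.move_linear(c-110*zt,O,speed=200)
    ~~~~~~~~~~~~~~~~~^^^^^^^^^^^^^^^^^^^^^^
bench.MotionError: the arm cannot follow that straight line within its joint ranges
[ WARN:0@0.015] global loadsave.cpp:275 findDecoder imread_('pics/s3.png'): can't open/read file: check file path/integrity
[ WARN:0@0.016] global loadsave.cpp:275 findDecoder imread_('pics/t3.png'): can't open/read file: check file path/integrity
Traceback (most recent call last):
TypeError: 'NoneType' object is not subscriptable
```

Run:
```python
from h import *
print(robot.current_qpos().round(2))
P,O,zt=placepose(slot(120),MY,.5,s=-1)
c=robot.current_tcp_pos()
for r in (20,30,40,50,60,70,80):
    q=robot.inverse_kinematics(c-r*zt,O); print(r, None if q is None else q.round(2))
for r in (40,80,120,150):
    q=robot.inverse_kinematics(c+[0,0,r],O); print("up",r, None if q is None else q.round(2))
snap("scene","s3")
```

```text
[-0.08  0.57  2.44  2.96  0.94 -1.54]
20 [-0.09  0.53  2.48  2.94  0.94 -1.54]
30 [-0.09  0.51  2.5   2.94  0.94 -1.54]
40 [-0.1   0.49  2.52  2.93  0.94 -1.54]
50 [-0.11  0.47  2.54  2.92  0.95 -1.54]
60 [-0.12  0.45  2.56  2.91  0.95 -1.54]
70 [-0.12  0.43  2.58  2.91  0.94 -1.54]
80 None
up 40 [-0.08  0.43  2.42  2.93  0.79 -1.5 ]
up 80 [-0.08  0.29  2.4   2.89  0.63 -1.45]
up 120 [-0.08  0.18  2.36  2.82  0.48 -1.36]
up 150 [-0.08  0.1   2.33  2.73  0.38 -1.26]
```

View pics/s3.png

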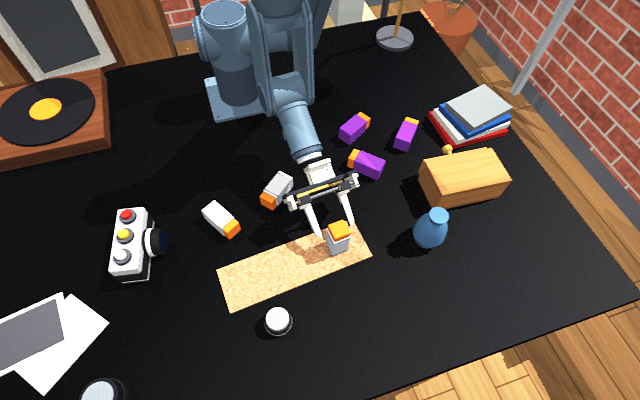

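```bash
python3 - <<'E'
import re
s=open('h.py').read()
s=s.replace("robot.move_linear(c-110*zt,O,speed=200)","robot.move_linear(c-65*zt,O,speed=120)").replace("robot.move_linear(c-110*zt+[0,0,90],O,speed=250)","robot.move_linear(c-65*zt+[0,0,120],O,speed=250)")
open('h.py','w').write(s)
E
python3 - <<'E'
from h import *
P,O,zt=placepose(slot(120),MY,.5,s=-1)
c=robot.current_tcp_pos()+30*zt
robot.move_linear(c-65*zt,O,speed=120); robot.move_linear(c-65*zt+[0,0,120],O,speed=250)
snap("scene","s4"); d=snap("top","t4")
for x in locate()[0]: print(x)
print(F(),robot.current_t())
E
python3 -c "
import cv2,numpy as np
a=cv2.imread('pics/s4.png');b=cv2.imread('pics/t4.png')
cv2.imwrite('pics/c4.png',np.hstack([a[60:340,60:460],b[60:340,180:580]]))"
```

```text
(array([528.66746642, 127.68182817]), np.float64(-2.1217718783279667), 0, [np.float64(75.403579379114), np.float64(171.998686668658)])
(array([476.78224143, 108.78592596]), np.float64(-0.7773905313974865), 0, [np.float64(77.18042547795253), np.float64(158.51944308991978)])
(array([424.76024087,  13.60304987]), np.float64(-0.8603839127982138), 1, [np.float64(53.36622892816093), np.float64(107.54139595360749)])
(array([ 470.27634598, -147.71116261]), np.float64(0.5295141219463693), 1, [np.float64(55.44968332627657), np.float64(107.50929885395486)])
0.5638381517979046 13.5417
```

View pics/c4.png

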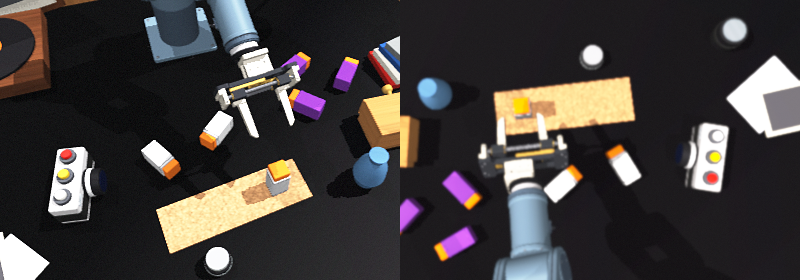

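Canister A stands on the mat's left part with its lid up (top view about (301,164)). B and C have not moved. Next is C.

```bash
cat > v.py <<'E'
import sys,cv2,numpy as np
a=cv2.imread(f'pics/s{sys.argv[1]}.png');b=cv2.imread(f'pics/t{sys.argv[1]}.png')
cv2.imwrite(f'pics/v{sys.argv[1]}.png',np.hstack([a[60:340,60:460],b[60:340,180:580]]))
E
python3 - <<'E'
from h import *
l=[x for x in locate()[0] if x[2] and np.hypot(*(x[0]-[470,-147]))<90]
print(l); xy,psi=l[0][:2]
s=pick(xy,psi,slot(-120)); 
toplace(s,slot(-120)); print("s",s)
snap("scene","s5"); snap("top","t5")
E
python3 v.py 5
```

```text
[(array([ 470.27634598, -147.71116261]), np.float64(0.530249273774333), 1, [np.float64(55.44968332627657), np.float64(107.50929885395486)])]
w 0.4942854076274926 F [0.04443853 0.17626219 0.68306377]
w lift 0.49654700317730444 F [ 0.16611271 -0.00458763 -1.02244626] 19.525
w above 0.49527861982907784 [-0.98705954 -0.53059437  0.00396056] 21.3917
s -1
```

View pics/v5.png

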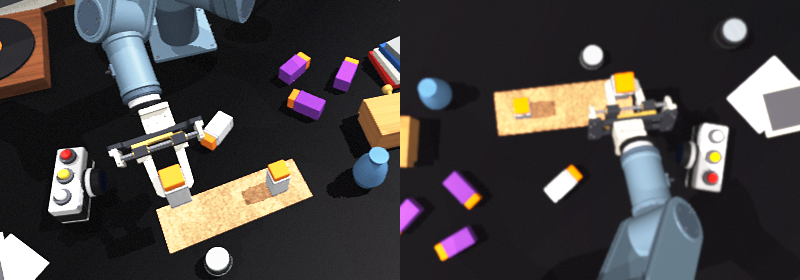

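```bash
python3 - <<'E'
from h import *
a=place(-1,slot(-120)); release(*a)
snap("scene","s6"); snap("top","t6")
l=locate()[0]
for x in l: print(x)
E
python3 v.py 6
```

```text
stop True [ 0.24315378 -0.04449129  0.05155869] w 0.4954825005075624
released t 25.35
(array([424.99492019,  13.33117696]), np.float64(-0.8473356713048512), 1, [np.float64(53.009464823109965), np.float64(107.54614314264836)])
(array([ 617.4302152 , -123.09676534]), np.float64(-0.4284677640742443), 0, [np.float64(62.308549618276665), np.float64(128.01009709926504)])
(array([ 500.17713041, -187.51540397]), np.float64(-0.6920691459476783), 0, [np.float64(82.91319652094727), np.float64(166.90189957539542)])
(array([ 562.26777447, -211.23424189]), np.float64(-3.085915124955277), 0, [np.float64(110.75144686458434), np.float64(125.6900831007941)])
```

View pics/v6.png

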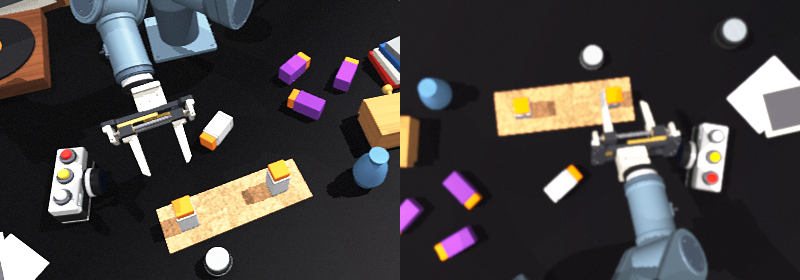

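```bash
python3 - <<'E'
from h import *
l=[x for x in locate()[0] if x[2] and np.hypot(*(x[0]-[425,13]))<90]
print(l); xy,psi=l[0][:2]
s=pick(xy,psi,slot(0)); 
toplace(s,slot(0)); print("s",s)
snap("scene","s7"); snap("top","t7")
E
python3 v.py 7
```

```text
[(array([425.02426063,  13.29717132]), np.float64(-0.846891334004995), 1, [np.float64(53.009823099807434), np.float64(107.72667240206907)])]
w 0.49138338674474263 F [ 0.72045277 -0.05520903  1.50052766]
w lift 0.4965171269476478 F [-1.20879493 -0.16103924 -1.83210801] 30.3
w above 0.4920812123368715 [-0.14464841  0.66244851 -1.59706149] 33.15
s 1
```

View pics/v7.png

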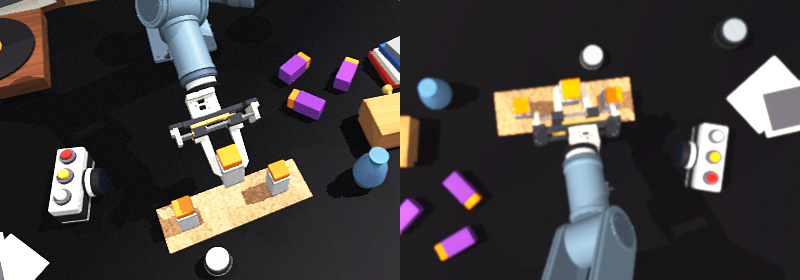

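```bash
python3 - <<'E'
from h import *
a=place(1,slot(0)); release(*a)
robot.move_ptp([330,-330,300],[np.pi,0,0])
snap("scene","s8"); d=snap("top","t8"); e=robot.get_image("scene")
for n,g in(("top",d),("scene",e)):
    h,s,v=hsv(g); o=(h>=6)&(h<=33)&(s>150)&(v>70)
    for k in cnts(o,40):
        p=onz(g,[cen(k)],104)[0]
        if 560<p[0]<720 and abs(p[1])<220: print(n,cen(k).round(1),p.round(1),cv2.contourArea(k), "mat frame",(R.from_euler("z",-MY).apply([*(p-MC),0])[:2]).round(1))
print(robot.current_t())
E
python3 v.py 8
```

```text
stop True [0.30293916 0.45578966 0.64226302] w 0.4922683912276241
released t 37.1917
top [300.9 165.9] [623.1 118.3] 222.5 mat frame [ -3.8 119.1]
top [347.7 159.7] [636.2  -1.8] 239.5 mat frame [-2.  -1.6]
top [394.1 154.5] [ 646.8 -120.7] 245.0 mat frame [  -2.4 -121. ]
scene [242.2 266.5] [ 651.9 -119.3] 328.0 mat frame [   2.8 -120.1]
scene [292.2 247.5] [6.41e+02 5.00e-01] 321.5 mat frame [3.  0.2]
scene [334.6 224.2] [612.8 114.6] 293.5 mat frame [-14.5 116.4]
39.125
```

View pics/v8.png

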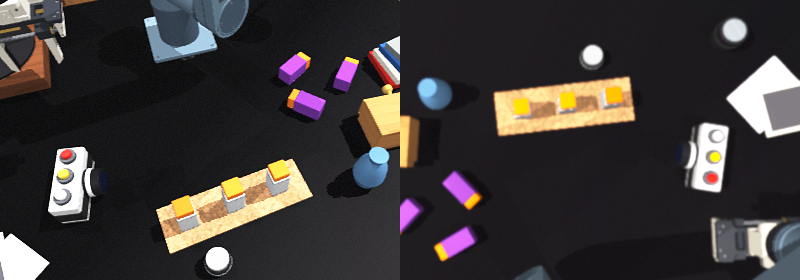

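The three canisters stand near the mat's centre line, with lids at top px (301,166), (348,160) and (394,155). No fourth canister shows in the areas the arm had been hiding. Next I'll triangulate the buttons.

Run:
```python
from h import *
d=robot.get_image("top"); e=robot.get_image("scene")
res={}
for n,g in(("top",d),("scene",e)):
    h,s,v=hsv(g)
    for col,m in(("red",((h<6)|(h>174))&(s>150)&(v>60)),("yel",(h>=20)&(h<34)&(s>120)&(v>80))):
        for k in cnts(m,25):
            if np.hypot(*(onz(g,[cen(k)],90)[0]-[455,-370]))<50: res[n,col]=cen(k)
    # white button: bright blob inside darker ring near predicted
    ex=proj(g,[[532,-382,92]])[0]
    x,y=np.round(ex).astype(int)
    I=cv2.resize(g["img"][y-45:y+45,x-45:x+45],None,fx=6,fy=6,interpolation=cv2.INTER_CUBIC); cv2.imwrite(f"pics/w_{n}.png",I)
    print(n,(x-45,y-45))
def tri(p,q):
    (a,u),(b,w)=ray(d,p),ray(e,q); u=u[0]/np.linalg.norm(u);w=w[0]/np.linalg.norm(w)
    t=np.linalg.lstsq(np.c_[u,-w],b-a,rcond=None)[0]; A=a+t[0]*u;B=b+t[1]*w
    return (A+B)/2,np.linalg.norm(A-B)
for c in("red","yel"): print(c,res["top",c],res["scene",c],tri(res["top",c],res["scene",c]))
cv2.imwrite("pics/w.png",np.hstack([cv2.resize(cv2.imread(f"pics/w_{n}.png"),(400,400)) for n in("top","scene")]))
```

```text
top (np.int64(452), np.int64(152))
scene (np.int64(75), np.int64(209))
red [491.5954416 237.7037037] [125.96153846 214.08461538] (array([ 429.78381119, -359.78807361,   97.2743902 ]), np.float64(1.040443376270421))
yel [494.53571429 216.55714286] [123.29359823 233.71302428] (array([ 483.00431149, -369.53560468,   97.63215254]), np.float64(1.639979414667239))
```

View pics/w.png

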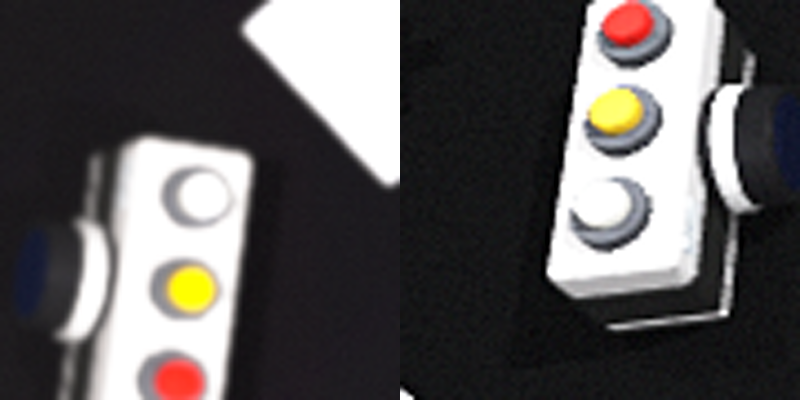

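```bash
cat >> h.py <<'E'
B={"red":np.array([429.8,-359.8]),"yel":np.array([483.,-369.5]),"wht":np.array([536.,-379.4])}
def press(n):
    xy=B[n]; o=ori(-Z,np.cross(Z,hd(-.18))*PS)
    robot.move_linear([*xy,125],o,speed=150)
    robot.move_linear([*xy,106],o,speed=60)
    st=robot.move_linear([*xy,82],o,speed=12,f_stop=11)
    print(n,"stop",st,robot.current_tcp_pos().round(2),robot.current_contact_force().round(1))
    robot.sleep(.2)
    robot.move_linear([*xy,125],o,speed=80)
    print(" t",robot.current_t())
PS=-1
E
python3 - <<'E'
from h import *
d=robot.get_image("top");e=robot.get_image("scene")
(a,u),(b,w)=ray(d,[498.3,196.1]),ray(e,[121,254.7]);u,w=u[0],w[0]
t=np.linalg.lstsq(np.c_[u,-w],b-a,rcond=None)[0];print(a+t[0]*u,b+t[1]*w)
robot.move_gripper(0)
best=min((1,-1),key=lambda s:abs(robot.inverse_kinematics([*B["wht"],170],ori(-Z,np.cross(Z,hd(-.18))*s))-robot.current_qpos()).max()); print(best, robot.current_tcp_pos())
o=ori(-Z,np.cross(Z,hd(-.18))*best)
robot.move_ptp([*B["wht"],170],o); print(robot.current_qpos().round(2),robot.current_gripper_width())
snap("scene","s9");snap("top","t9")
E
python3 v.py 9
```

```text
[ 534.83197884 -383.14729301   96.54670206] [ 535.16716648 -378.20519777   94.52962846]
-1 [ 329.99311719 -330.01651858  299.98938694]
[-0.79  0.48  1.33 -0.    1.33  0.96] 0.003888977265369097
```

View pics/v9.png

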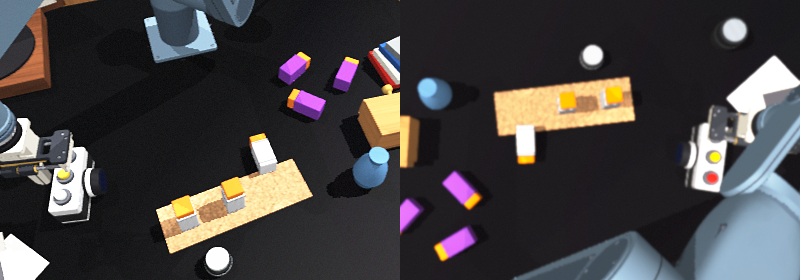

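A has been knocked over. It now lies at the mat's near-left edge, at about top px (705,200) in the full picture, with its lid towards the robot. I'll re-locate it and stand it up again.

Run:
```python
from h import *
l,d,e=locate()
for x in l: print(x)
print("T");pr(cans(d,40));print("S");pr(cans(e,30))
cv2.imwrite("pics/z1.png",np.hstack([cv2.resize(d["img"][150:250,250:350],(400,400),interpolation=cv2.INTER_CUBIC),cv2.resize(e["img"][170:270,280:380],(400,400),interpolation=cv2.INTER_CUBIC)]))
```

```text
(array([533.15632823, 112.76264442]), np.float64(-3.1263521042547118), 1, [np.float64(54.0536141594962), np.float64(107.84115950970073)])
T
[305. 204.] [529.3 112.5] [529.7 111.7] yaw 3.121 -3.126 [ 54. 108.]
S
[400.8  28.6] [-136.7  650.3] [-138.9  632.3] yaw 2.309 2.595 [165. 279.]
[322.9 213.7] [537. 113.] [537.6 112.4] yaw 3.138 -3.132 [ 59. 128.]
[272.8 263.7] [634.6 -49.9] [637.8 -46.7] yaw 1.724 2.077 [ 92. 215.]
```

View pics/z1.png

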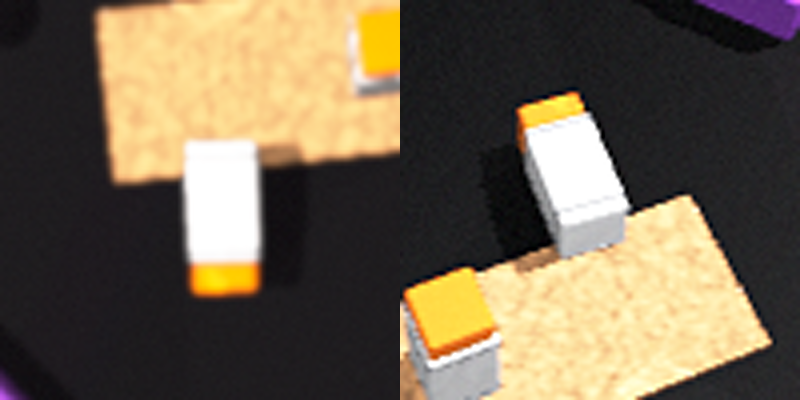

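Run:
```python
from h import *
xy=np.array([532,112.7]); psi=np.pi
q0=robot.current_qpos()
for tp in(.2,.5):
 for s in(1,-1):
  p,o,zt=pickpose(xy,psi,tp,zg=29.5,s=s)
  P,O,_=placepose(slot(120),MY,tp-.05,s=s)
  print(tp,s,[None if (q:=robot.inverse_kinematics(x,y)) is None else q.round(2).tolist() for x,y in((p-90*zt,o),(p,o),(p+[0,0,150],o),(P+[0,0,150],O),(P,O))])
```

```text
0.2 1 [[0.0, 0.22, 1.94, -0.0, 0.79, 1.58], [0.0, 0.38, 1.98, -0.0, 0.57, 1.58], [0.0, 0.17, 1.82, -0.0, 0.95, 1.58], [-0.09, 0.49, 2.46, 2.95, 1.23, 1.61], [-0.09, 1.01, 2.42, 2.96, 1.71, 1.52]]
0.2 -1 [[0.0, 0.22, 1.94, -0.0, 0.79, -1.57], [0.0, 0.38, 1.98, -0.0, 0.57, -1.57], [0.0, 0.17, 1.82, -0.0, 0.95, -1.57], [-0.09, 0.49, 2.46, 2.95, 1.23, -1.54], [-0.09, 1.01, 2.42, 2.96, 1.71, -1.62]]
0.5 1 [[0.01, 0.1, 2.25, -0.01, 0.3, 1.59], None, [0.01, 0.04, 2.07, -0.01, 0.53, 1.58], [-0.07, 0.2, 2.32, 2.85, 0.52, 1.76], [-0.07, 0.66, 2.4, 2.97, 1.04, 1.59]]
0.5 -1 [[0.01, 0.1, 2.25, -0.01, 0.3, -1.56], None, [0.01, 0.04, 2.07, -0.01, 0.53, -1.56], [-0.07, 0.2, 2.32, 2.85, 0.52, -1.38], [-0.07, 0.66, 2.4, 2.97, 1.04, -1.56]]
```

```bash
python3 - <<'E'
from h import *
tp=.33; s=1; xy=np.array([532,112.7])
p,o,zt=pickpose(xy,np.pi,tp,zg=29.5,s=s); P,O,_=placepose(slot(120),MY,tp-.05,s=s)
for x,y in((p-90*zt,o),(p,o),(p+[0,0,150],o),(P+[0,0,150],O),(P,O),(P-65*np.array(_),O)): print(robot.inverse_kinematics(x,y) is not None,end=" ")
c=robot.current_tcp_pos(); robot.move_linear(c+[0,0,100],speed=200)
robot.move_ptp([350,-150,300],[np.pi,0,-.5])
robot.move_gripper(.88)
robot.move_ptp(p-90*zt,o)
l=[x for x in locate()[0] if x[2]]; print(l)
robot.move_linear(p-30*zt,o,speed=150)
print(robot.move_linear(p,o,speed=60,f_stop=10))
robot.move_gripper(0); print(robot.current_gripper_width(),robot.current_contact_force())
robot.move_linear(p+[0,0,60],o,speed=120);robot.move_linear(p+[0,0,150],o,speed=200)
print(robot.current_gripper_width(),robot.current_contact_force())
robot.move_ptp(P+[0,0,150],O); print(robot.current_gripper_width(),robot.current_t())
snap("scene","s10");snap("top","t10")
E
python3 v.py 10
```

```text
True True True True True False []
False
0.49004939083181637 [-0.81039924 -0.32692597  1.64446586]
0.49079619192825347 [-0.08974187  0.48867757 -2.59028446]
0.49445945445433026 51.9
```

View pics/v10.png

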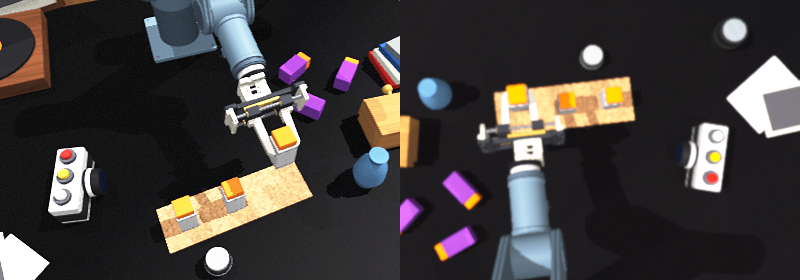

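```bash
python3 - <<'E'
from h import *
s=1;t=.28
P,O,zt=place(s,slot(120),t=t)
c=robot.current_tcp_pos()
robot.move_gripper(.8)
for r in(65,58,52,46,40,30):
    try: robot.move_linear(c-r*zt,O,speed=70); break
    except robot.MotionError: pass
print("r",r)
for u in(140,120):
    try: robot.move_linear(c-r*zt+[0,0,u],O,speed=200); break
    except robot.MotionError as ex: print(ex)
robot.move_ptp([330,-330,300],[np.pi,0,0])
robot.move_gripper(0)
snap("scene","s11"); d=snap("top","t11")
h,sa,v=hsv(d); o=(h>=6)&(h<=33)&(sa>150)&(v>70)
for k in cnts(o,40):
    p=onz(d,[cen(k)],104)[0]
    if 560<p[0]<720 and abs(p[1])<220: print(p.round(1),(R.from_euler("z",-MY).apply([*(p-MC),0])[:2]).round(1))
print(robot.current_t())
E
python3 v.py 11
```

```text
stop True [ 0.31843867 -0.02360383  0.86921813] w 0.4896228859440052
r 58
the arm cannot follow that straight line within its joint ranges
the arm cannot follow that straight line within its joint ranges
[625.8 118.7] [ -1.1 119.3]
[636.2  -1.8] [-2.  -1.6]
[ 646.9 -120.6] [  -2.3 -120.9]
58.9
```

View pics/v11.png

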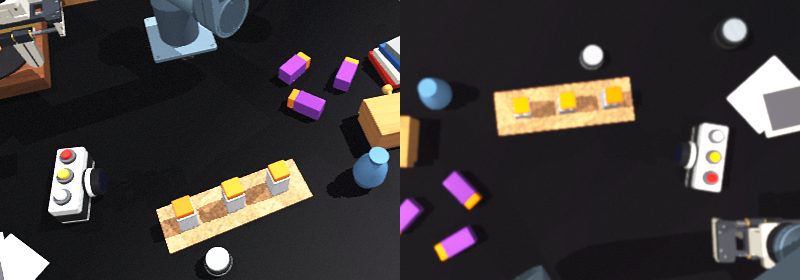

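All three canisters stand on the mat again. Next is the white button.

```bash
python3 - <<'E'
from h import *
o=ori(-Z,np.cross(Z,hd(-.18))*PS)
robot.move_ptp([*B["wht"],150],o)
press("wht")
d=snap("scene","s12");snap("top","t12")
cv2.imwrite("pics/z2.png",cv2.resize(d["img"][150:300,50:250],None,fx=3,fy=3))
E
python3 v.py 12
```

```text
wht stop True [ 536.1 -379.5   98.4] [-0.6  0.5  3.6]
 t 62.3333
```

View pics/v12.png

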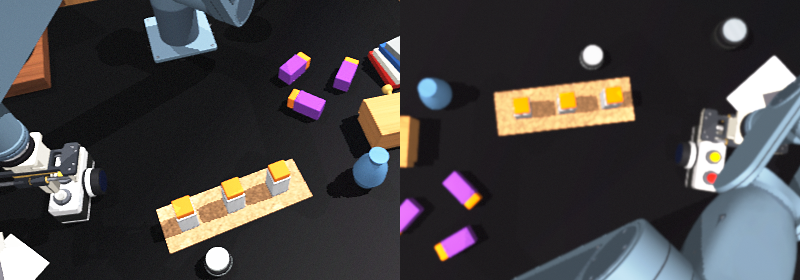

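The stop came at z 98.4 with only 3.6 N, so it may not have been a full press. Before I press again I'll find the contact height with tiny steps, staying below the 4 mm threshold.

Run:
```python
from h import *
xy=B["wht"]
def fz():
    v=[]
    for _ in range(8): robot.sleep(.02); v.append(robot.current_contact_force()[2])
    return np.mean(v),np.std(v)
robot.move_linear([*xy,106],speed=60); f0=fz(); print(106,f0)
for z in np.arange(103,96.9,-.75):
    robot.move_linear([*xy,z],speed=10); f=fz(); print(z,round(robot.current_tcp_pos()[2],2),np.round(f,2))
    if f[0]-f0[0]>2.6: break
```

```text
106 (np.float64(0.16370294709831343), np.float64(0.2205902082759209))
103.0 103.33 [1.89 0.63]
102.25 102.44 [2.36 0.61]
101.5 101.67 [2.91 0.33]
```

Run:
```python
from h import *
xy=B["wht"]
def fz():
    v=[]
    for _ in range(25): robot.sleep(.02); v.append(robot.current_contact_force()[2])
    return np.mean(v),np.std(v)/5
for z in(102.5,103.5,104.5,105.5,107,112):
    robot.move_linear([*xy,z],speed=10); f=fz(); print(z,round(robot.current_tcp_pos()[2],2),np.round(f,2))
robot.move_linear([*xy,140],speed=80); print(robot.current_t())
```

```text
102.5 102.43 [2.42 0.1 ]
103.5 103.36 [2.16 0.08]
104.5 104.36 [0.94 0.13]
105.5 105.49 [-0.22  0.12]
107 106.98 [0.17 0.1 ]
112 111.94 [0.05 0.1 ]
69.3333
```

White's top is at about z 105, so the first press went about 6.4 mm, to its hard stop. The probe stayed near 3.2 mm and didn't count as a press. Next is yellow, with a final look at the canisters before red.

```bash
sed -i 's/,106\],o,speed=60/,112],o,speed=60/; s/f_stop=11/f_stop=14/; s/xy,125\]/xy,140]/g' h.py
python3 - <<'E'
from h import *
press("yel")
snap("scene","s13");snap("top","t13")
E
python3 v.py 13
```

```text
yel stop True [ 483.03 -369.52   98.32] [-1.   1.8  4.8]
 t 72.675
```

View pics/v13.png

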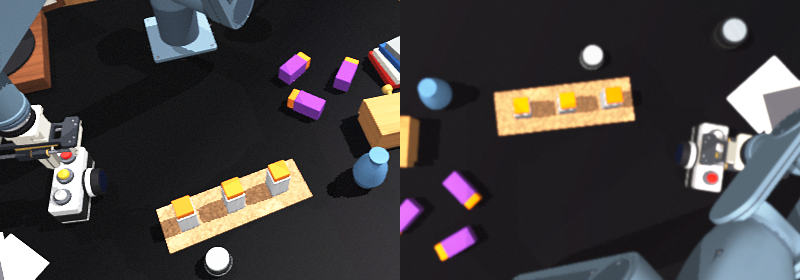

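Yellow stopped at the same height. All three canisters are standing, so I'll press red now.

```bash
python3 - <<'E'
from h import *
press("red")
snap("scene","s14");snap("top","t14")
press("wht")
o=ori(-Z,np.cross(Z,hd(-.18))*PS)
robot.move_linear([*B["wht"],230],o,speed=200)
robot.move_ptp([330,-330,300],[np.pi,0,0])
snap("scene","s15");d=snap("top","t15")
h,sa,v=hsv(d); o=(h>=6)&(h<=33)&(sa>150)&(v>70)
for k in cnts(o,40):
    p=onz(d,[cen(k)],104)[0]
    if 560<p[0]<720 and abs(p[1])<220: print(p.round(1),(R.from_euler("z",-MY).apply([*(p-MC),0])[:2]).round(1))
E
python3 v.py 14;python3 v.py 15; python3 -c "
import cv2,numpy as np
cv2.imwrite('pics/v16.png',np.vstack([cv2.imread('pics/v14.png'),cv2.imread('pics/v15.png')]))"
```

```text
red stop True [ 429.87 -359.86   98.31] [-1.3  1.   5.8]
 t 76.1167
wht stop True [ 536.05 -379.46   98.42] [-1.   0.4  3.9]
 t 79.925
[625.8 118.7] [ -1.1 119.3]
[636.2  -1.8] [-2.  -1.6]
[ 646.8 -120.7] [  -2.4 -121. ]
```

View pics/v16.png

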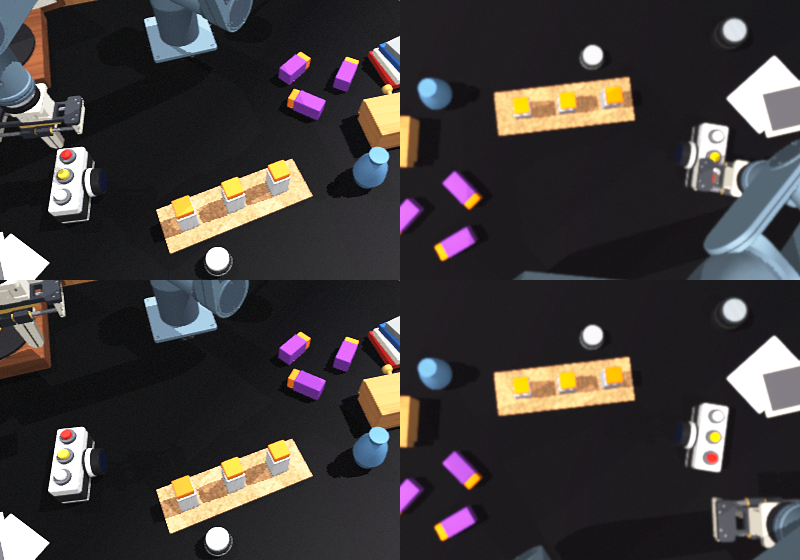

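Run:
```python
from h import *
print(F(),robot.current_t()); print(robot.hand_in())
```

```text
0.5457927864230888 81.5167
the job is handed in; nothing more can be done
None
```

I stood the three aluminium canisters that were there upright on the cork mat, lids up. I then pressed white, yellow, red and white in that order and handed the job in at 81.5 s. No fourth canister was ever visible, and I left the purple look-alikes alone.

- **Knocked canister:** one canister was found knocked over at the mat's edge before any button press. I picked it up and stood it upright again. Pictures after the yellow press and just after the red press show all three standing.
- **Final check:** lid centres are within 3 mm of the mat's long centre line, at about +119, −2 and −121 mm along it. The vase and loupe show no visible movement, and the arm is clear of everything.
- **Button presses:** all four stopped at z 98.3–98.4 mm. White's top measured about 105 mm by touch, so that is roughly 6.5 mm of travel, a full press. There is no direct button reading to confirm it.
- **Extra touch on white:** after the first press I touched white again to find its height. That went only about 3.2 mm, under the 4 mm that counts as pressed.
- **Disagreement:** the camera views put the button tops at about 97 mm, against 105 mm by touch. I relied on the touch and force readings.

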